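# Lock one bottle clamp, release the other

## Robot

A 6-joint arm with a two-finger parallel gripper is mounted at the origin on a cart in front of the work surface, level with it; the furniture and walls round the work are solid. World frame = base frame: x ahead of the robot, y to its left, z up, the work surface at z = 0. Lengths are in m, angles in rad, forces in N, time in s.
With the tool pointing down it reaches from about 0.25 to 0.775 m from the base axis. Payload 4 kg.
Tool frame: the origin (TCP) lies midway between the tips of the shut fingers; the grasp point (between the pads) lies 19 mm behind it; z points along the fingers, y is the direction in which the jaws open and shut (so a half turn about z gives the same grasp; the last joint's range is limited). The gripper opens to 85 mm and grips with 20 to 120 N. Pads are 22 mm wide; open, the fingers measure 114 mm over their backs; the gripper's body (76 mm by 85 mm) begins 54 mm behind the grasp point. The pads swing forward as they close: fully open they stand 13 mm farther back than shut.
Start: joints at [-1.23, 0.087, 1.371, -0, 1.684, -0.103], TCP at [0.236, -0.497, 0.231] pointing down, gripper open.
Joint ranges: [-3.1, 3.1], [-0.76, 2.03], [0.27, 2.55], [-1.08, 4.22], [0.17, 2.65], [-2.57, 2.57]. Speed limits (rad/s): [2.79, 2.79, 3.14, 3.14, 3.14, 3.14].

## Interface

Orientations are given as a unit quaternion [w, x, y, z].
In Python, from cell import readout, optics, workorder gives the robot as it stands. The module is installed in compiled form; this text tells all that it offers.
- The arm moves only by the shell command python3 -m pendant 'ROWS'. ROWS is JSON, a list of rows, each a list of 5 numbers: the opening, from 0 (shut) to 1 (fully open), then the shift along the tool's x, y, z normalised to -1 to 1, where 1 is 200 mm, then the turn about the tool's z normalised to -1 to 1, where 1 is pi rad. In form: [[claw, dx, dy, dz, twist], ...]. A call has exactly 5 rows; each row shifts and turns the commanded pose from where the row before left it, along the tool's axes as they then stand; what a row does not reach is not made up. A row lasts 1/10 s, in which the tool goes at most 50 mm and 8.59 degrees, less where a joint would pass 70% of its speed; a pose out of reach is approached as far as the arm can. A call with a number of a shift or a turn outside -1 to 1 is refused whole. A call with a gripper value outside its range is refused whole. The fingers move at their own pace and stop on an object; the grip force is fixed at half the most. Time passes only in rows, so rows that do not move let the fingers close, or fill a call up. It gives the time, the measured TCP pose, the force and the opening at its end, in the units of the state.
- readout.sense(): the state, without advancing time (a new reading comes with each control period).
- optics.get_image(name): name is "scene" or "side" or "wrist"; returns a dict with "pixels" (400x640x3 uint8, red, green, blue), "fov_y" (degrees; the focal length in pixels is half the picture's height over the tangent of half this angle, whatever the lens; pixels are square), "cx", "cy" (the principal point, pixels), "camera_from_world" (4x4, takes a point from world to camera coordinates); the wrist camera has in their place "T_tool_cam" (4x4, takes a point from camera to tool coordinates, whose origin is the TCP and whose axes are the flange's). Camera axes: x right, y up, looking along -z (the intrinsics and any distortion apply to the point x, -y, -z); pixel columns grow to the right and rows downward; lengths in m; the calibration is good to about 2 mm. A picture is of the moment at which its call begins: read the wrist's pose just before it. There is no depth.
- workorder.job_done(): hands the job in, once; it reports no verdict.
The state is a dict: "time": time; "joint_pos": joint angles; "qd": joint speeds; "tau": joint torques, N m; "tool_pos": TCP position; "eef_rot": TCP orientation; "contact_force": force on the tool from outside, world axes, zero at the start; "wrist_torque": the same for the moment, N m; "width": finger opening in m.
Only numpy, scipy, OpenCV 4.12 (cv2) and the standard library are available. Lean on these libraries where they do the work, as an engineer would, in place of code of your own. Each camera call takes 0.05 s, during which the arm holds its last target. There are 200 camera calls.

## Task

Two bench clamps with scissor handles and a ratchet stand on the worktop: one is open round a small bottle, the other was left locked with nothing in its jaws. Close the handles of the open clamp until its ratchet catches and the jaws hold the bottle by themselves, and release the empty clamp by pressing its movable handle down, across the plane of the scissors, so that it springs wide open for the next bottle. Leave the bottle and the tall jar between the clamps standing.

Things in the scene. Friction and masses are not known exactly. Their poses are not given: they have to be found in the camera images.
- bottle_clamp_base: Clamp standing open round the bottle: bare steel scissors lying level on a fixed aluminium plate 190 x 100 x 8 mm. Origin on the worktop right under the pivot; x points along the jaws (away from the robot at yaw 0), y to the left, z up; the plate spans x -157 to 33, y -50 to 50 mm. Two handle bars (11 mm wide, top z 65) run from the pivot towards -x and end in round finger pads.
- bottle_clamp (a joint): Opening of its movable handle, rad: 0 fully closed, 0.5 wide open. Starts open; a spring always pushes it open. It swings level about the pivot; its pad stays 133 mm from it, at x -130, y 28 mm (frame of the base) at 0 and x -101, y 87 at 0.5. Pushed closed (3 to 20 N at the pad, rising) it meets the bottle at 0.26 and catches at 0.19, 0.11, 0.03: go 0.02 past one; any will do.
- bottle_clamp_pad (a point): Centre of the top of the movable handle's finger pad (the handle on the +y side of the clamp), z 66 mm; moves with the handle. The pad is round, 36 mm across, z 55 to 66 mm, clear 47 mm above the plate. Pushed level from its outer (+y) side towards the fixed handle it closes the clamp.
- bottle_clamp_fixed_pad (a point): Centre of the top of the fixed handle's finger pad, the same size, on a post at x -130, y -28 mm of the clamp; it never moves. A toothed strip (top z 72 mm) joins the two handles 100 mm from the pivot.
- bottle_clamp_jaws (a point): Where the bottle's centre is when gripped: x 85, y 0 mm of the clamp, at z 60 mm. The jaws reach to x 118 mm, their rubber pads 18 to 68 mm high; the fixed jaw (two pads in a V) is on the +y side, the movable one on the -y side.
- empty_clamp_base: The second clamp, the same as the first in every way (frame, sizes, forces, joint values), but with empty jaws and left locked on its ratchet.
- empty_clamp (a joint): Opening of its movable handle, rad, 0 to 0.5 as for the other. Starts locked at 0.03, 0.11 or 0.19. This handle also gives downward like a spring: with its pad pressed down 5 mm or more (6 to 8 N; at most 13 mm, 10 N) the teeth part and it swings open, level, towards +y, sliding out from under what presses it (slippery steel). Let up too early, it catches again.
- empty_clamp_pad (a point): Centre of the top of the movable handle's finger pad (36 mm across), empty clamp, z 66 mm; moves with the handle.
- sample_bottle: Small lab bottle with a screw cap, 58 mm in diameter, 116 mm tall, about 0.17 kg, standing loose on the worktop between the jaws of the open clamp. Origin at the centre of its foot, z up.
- tall_jar: Tall jar with a lid, 61 mm in diameter, 116 mm tall, standing loose on the worktop between the two clamps: leave it alone. Origin at the centre of its foot, z up.
Mind the look-alikes: they are no part of the job. What is shaped like the sample_bottle but yellow is not meant.

How it is judged:
By the outcome, as a careful person would: the job done as asked, in the order asked, and still so for the second after the job is handed in, with the robot touching nothing.
It also fails if it takes over 54 s, if anything falls off the work surface, if the arm or the gripper's body presses on something with over 40 N, if the wrist force passes 120 N, or if a joint passes its speed limit or range.

## Working session

There is one attempt and no reset: what is moved stays moved. The work goes in short steps, Python scripts to look and compute and a shell command to move; the robot and the scene stay as the last step left them, time stands still between calls to the robot, and variables do not carry over. Pictures are saved under pics/ and viewed, about 8 in all and at most 12, crops included, and the job is handed in when it is done.

```bash
mkdir -p pics; ls; python3 - <<'E'
from cell import readout, optics
import cv2,json,numpy as np
np.set_printoptions(precision=4,suppress=True)
s=readout.sense(); print(s)
for n in ("scene","side","wrist"):
    im=optics.get_image(n); cv2.imwrite(f"pics/{n}0.png",im["pixels"][...,::-1])
    print(n,{k:v for k,v in im.items() if k!="pixels"})
E
```

```text
pics
{'time': 0.0, 'joint_pos': array([-1.2301,  0.088 ,  1.3723, -0.    ,  1.6836, -0.1031]), 'qd': array([ 0.0003,  0.0007,  0.0001,  0.0004, -0.0006,  0.    ]), 'tau': array([  0.0015, -35.1861, -31.3275,  -0.0001,   0.0108,   0.    ]), 'tool_pos': array([ 0.236 , -0.4962,  0.2301]), 'eef_rot': array([-0.0011,  0.9755,  0.2201, -0.0001]), 'contact_force': array([ 0.4265, -0.7256,  1.106 ]), 'wrist_torque': array([0.0293, 0.028 , 0.0111]), 'width': 0.08562657761635191}
scene {'fov_y': 51.61878650939308, 'cx': 322.2265191336678, 'cy': 200.713056424505, 'camera_from_world': array([[-0.885 , -0.4655, -0.0075,  0.4874],
       [ 0.3186, -0.6173,  0.7193, -0.2339],
       [-0.3395,  0.6342,  0.6947, -0.9092],
       [ 0.    ,  0.    ,  0.    ,  1.    ]])}
side {'fov_y': 54.86826285217171, 'cx': 314.5819209008422, 'cy': 197.49569142968178, 'camera_from_world': array([[-0.8313, -0.5557,  0.014 ,  0.4549],
       [ 0.2714, -0.3838,  0.8827, -0.2081],
       [-0.4851,  0.7375,  0.4698, -0.8337],
       [ 0.    ,  0.    ,  0.    ,  1.    ]])}
wrist {'fov_y': 60.721829916203575, 'cx': 327.9691923818984, 'cy': 203.12728249999077, 'T_tool_cam': array([[ 0.0001,  0.9657,  0.2596,  0.0664],
       [ 1.    , -0.0002,  0.0004, -0.0005],
       [ 0.0004,  0.2596, -0.9657, -0.1436],
       [ 0.    ,  0.    ,  0.    ,  1.    ]])}
```

View pics/scene0.png

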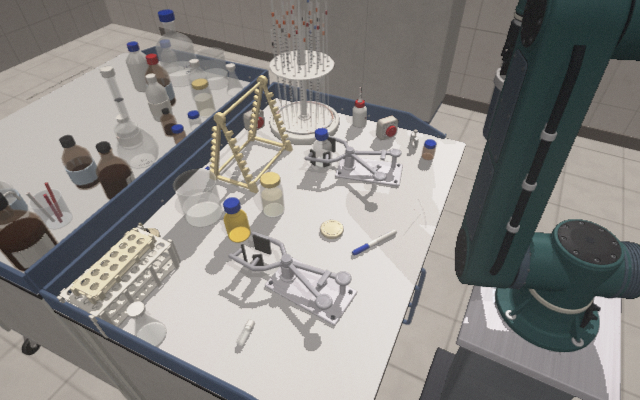

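View pics/side0.png

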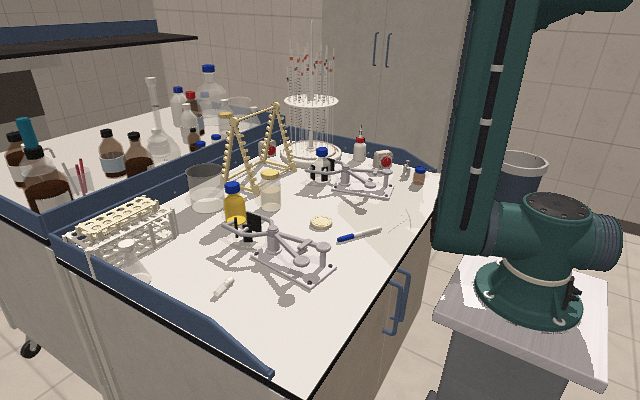

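```bash
python3 - <<'E'
import cv2,numpy as np
a=cv2.imread("pics/scene0.png")
c1=cv2.resize(a[120:200,290:420],None,fx=5,fy=5,interpolation=cv2.INTER_CUBIC)
c2=cv2.resize(a[225:325,220:370],None,fx=5,fy=5,interpolation=cv2.INTER_CUBIC)
cv2.imwrite("pics/c1.png",c1);cv2.imwrite("pics/c2.png",c2)
E
```

```text
(no output)
```

View pics/c1.png

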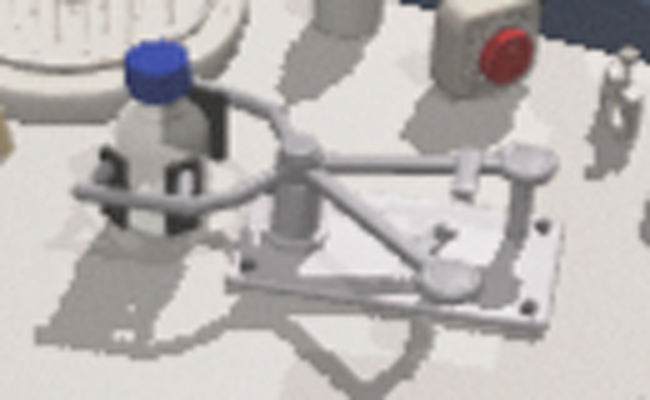

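View pics/c2.png

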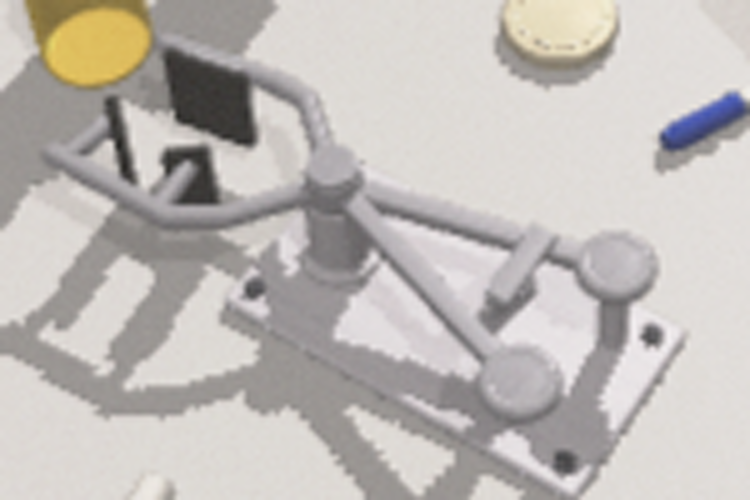

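```bash
cat > h.py <<'E'
from cell import readout, optics
import cv2,numpy as np
from scipy.spatial.transform import Rotation as R
np.set_printoptions(precision=4,suppress=True)
def rot(s): q=s["eef_rot"]; return R.from_quat([q[1],q[2],q[3],q[0]]).as_matrix()
def get(n):
    s=readout.sense(); im=optics.get_image(n)
    if n=="wrist":
        T=np.eye(4);T[:3,:3]=rot(s);T[:3,3]=s["tool_pos"]; im["wc"]=T@im["T_tool_cam"]
    else: im["wc"]=np.linalg.inv(im["camera_from_world"])
    im["f"]=200/np.tan(np.radians(im["fov_y"]/2)); return im
def ray(im,u,v):
    d=im["wc"][:3,:3]@np.array([(u-im["cx"])/im["f"],-(v-im["cy"])/im["f"],-1.]); return im["wc"][:3,3],d
def onz(im,u,v,z): o,d=ray(im,u,v); return o+d*(z-o[2])/d[2]
def proj(im,p):
    c=np.linalg.inv(im["wc"])@np.append(p,1); return im["cx"]+im["f"]*c[0]/-c[2], im["cy"]-im["f"]*c[1]/-c[2]
def clamp(piv,fp):
    """yaw and pivot from fixed pad + pivot points"""
    d=piv-fp; yaw=np.arctan2(d[1],d[0])-np.arctan2(28,130); return yaw
def tolocal(p,o,yaw): d=p[:2]-o[:2]; c,s=np.cos(yaw),np.sin(yaw); return np.array([c*d[0]+s*d[1],-s*d[0]+c*d[1]])
def fromlocal(x,y,o,yaw): c,s=np.cos(yaw),np.sin(yaw); return o[:2]+[c*x-s*y,s*x+c*y]
def solve(fp,mp):
    """origin,yaw,joint from fixed and movable pad centres: |mp-o|=133,|fp-o|=133, chord gives angle"""
    d=np.linalg.norm(mp-fp); half=np.arcsin(d/2/.133); q=2*half-2*np.arctan2(28,130)
    m=(fp+mp)/2; u=(mp-fp)/d; ax=np.array([u[1],-u[0]])  # towards jaws (+x): y rotated -90
    o=m+ax*.133*np.cos(half); a=np.arctan2(ax[1],ax[0]); return o,a+q/2,q
E
python3 - <<'E'
from h import *
im=get("scene")
for n,pv,f,m in (("bottle",(350,150),(396,151.4),(380.4,175)),("empty",(286.6,258),(343.6,277.4),(324.2,300))):
    P=[onz(im,*f,.066)[:2],onz(im,*m,.066)[:2]]
    print(n,"fixed",P[0],"mov",P[1],"pivot top@.075",onz(im,*pv,.075)[:2])
    o,y,q=solve(*P);print(" solved o,yaw,q",o,y,q)
print("blue cap",onz(im,321,133,.116),"jar",onz(im,271,180,.116), "yellow", onz(im,232,204,.116))
E
```

```text
bottle fixed [ 0.4626 -0.2966] mov [ 0.4632 -0.1769] pivot top@.075 [ 0.5802 -0.2303]
 solved o,yaw,q [ 0.5817 -0.2373] 0.24934543027293707 0.5087626581389355
empty fixed [0.4061 0.1751] mov [0.4172 0.2441] pivot top@.075 [0.5383 0.1924]
 solved o,yaw,q [0.5384 0.1892] -0.10602678502108726 0.10732985683900481
blue cap [ 0.6671 -0.2154  0.116 ] jar [0.6833 0.0242 0.116 ] yellow [0.7187 0.14   0.116 ]
```

```bash
python3 -m pendant '[[0,0.189,-0.116,0,0],[0,0.189,-0.116,0,0],[0,0.189,-0.116,0,0],[0,0.189,-0.116,0,0],[0,0.189,-0.116,0,0]]'; python3 -m pendant '[[0,0.189,-0.116,0,0],[0,0.189,-0.116,0,0],[0,0.189,-0.116,0,0],[0,0.189,-0.116,0,0],[0,0.189,-0.116,0,0]]'; python3 -m pendant '[[0,0,0,0,0.045],[0,0,0,0,0.045],[0,0,0,0,0.045],[0,0,0,0,0.045],[0,0,0,0,0.045]]'
python3 - <<'E'
from h import *
import pickle
im=get("wrist"); cv2.imwrite("pics/w1.png",im["pixels"][...,::-1]); pickle.dump(im,open("w1.pkl","wb"))
s=readout.sense(); print(s["tool_pos"],rot(s)[:,0],s["width"],s["contact_force"],s["time"])
E
```

```text
time: 0.7
tool_pos: [0.3576, -0.3092, 0.2312]
eef_rot: [-0.0, 0.976, 0.22, 0.0]
contact_force: [1.0, -0.2, 0.3]
width: 0.0124
time: 1.2
tool_pos: [0.4785, -0.1232, 0.2313]
eef_rot: [0.0, 0.975, 0.22, 0.0]
contact_force: [0.8, -0.4, 0.3]
width: 0.0001
time: 1.7
tool_pos: [0.4778, -0.1247, 0.231]
eef_rot: [-0.0, 0.991, -0.134, -0.0]
contact_force: [-0.5, 0.1, 0.1]
width: 0.0
[ 0.4778 -0.1248  0.231 ] [ 0.9632 -0.2688 -0.0006] -0.00016109229110215654 [-1.0259  0.5551 -0.2906] 1.75
```

View pics/w1.png

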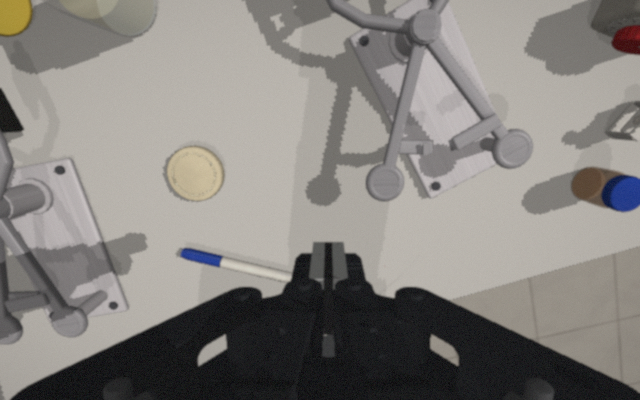

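```bash
python3 - <<'E'
from h import *
import pickle
im=pickle.load(open("w1.pkl","rb"))
f,m,pv=[onz(im,*p,z)[:2] for p,z in (((513,149),.066),((384.5,182),.066),((425,26),.075))]
print(f,m,pv,np.linalg.norm(f-pv),np.linalg.norm(m-pv)); o,y,q=solve(f,m); print(o,y,q)
print("empty fixed",onz(im,68,318,.066))
o,y=(np.array(o)+[.5817,-.2373])/2,(y+.2493)/2
T=rot(readout.sense());n=T[:2,1];print("push n",n,"avg",o,y)
for q in (.5,.4,.3,.26,.19,.15,.11,.08):
    a=np.pi-.2121-q; c=fromlocal(.133*np.cos(a),.133*np.sin(a),o,y)
    t=c-n*.0325-readout.sense()["tool_pos"][:2]; print(q,c,"TCP delta tool x,y mm",1000*t@T[:2,0],1000*t@n)
E
```

```text
[ 0.4659 -0.2926] [ 0.467  -0.1747] [ 0.5842 -0.2332] 0.13245173717911024 0.1309999249859327
[ 0.5856 -0.2348] 0.23753634421519562 0.49455876122468184
empty fixed [0.4142 0.1715 0.066 ]
push n [-0.2688 -0.9632] avg [ 0.5837 -0.2361] 0.2434181721075978
0.5 [ 0.465 -0.176] TCP delta tool x,y mm 1.4492494479898 20.270017877433393
0.4 [ 0.4596 -0.1881] TCP delta tool x,y mm -0.49177191444811347 33.42201671760602
0.3 [ 0.4554 -0.2007] TCP delta tool x,y mm -1.1100874661105344 46.70208921100758
0.26 [ 0.4541 -0.2059] TCP delta tool x,y mm -0.9852259088657085 52.02026898244629
0.19 [ 0.4523 -0.215 ] TCP delta tool x,y mm -0.25553224398431806 61.299722639626246
0.15 [ 0.4516 -0.2203] TCP delta tool x,y mm 0.4523953129183677 66.57205278057891
0.11 [ 0.4511 -0.2256] TCP delta tool x,y mm 1.3705935426387115 71.8118560706366
0.08 [ 0.4508 -0.2296] TCP delta tool x,y mm 2.1963612802899872 75.71531781886421
```

```bash
python3 -m pendant '[[0,0,0,0.188,0],[0,0,0,0.188,0],[0,0,0,0.188,0],[0,0,0,0.188,0],[0,0,0,0.188,0]]'; python3 -m pendant '[[0,0,0.03,0,0],[0,0,0.03,0,0],[0,0,0.03,0,0],[0,0,0.02,0,0],[0,0,0,0,0]]';python3 -m pendant '[[0,0,0.015,0,0],[0,0,0.015,0,0],[0,0,0.015,0,0],[0,0,0.015,0,0],[0,0,0.015,0,0]]'
```

```text
time: 2.25
tool_pos: [0.4777, -0.1249, 0.0419]
eef_rot: [0.0, 0.992, -0.13, 0.0]
contact_force: [-0.1, -0.9, 0.2]
width: -0.0002
time: 2.75
tool_pos: [0.4737, -0.1469, 0.0456]
eef_rot: [0.0, 0.991, -0.132, 0.002]
contact_force: [0.7, 1.5, 0.9]
width: 0.0
time: 3.25
tool_pos: [0.4677, -0.1602, 0.0429]
eef_rot: [-0.001, 0.991, -0.131, -0.001]
contact_force: [-1.1, 5.1, 0.7]
width: -0.0
```

```bash
python3 -m pendant '[[0,0,0.015,0,0],[0,0,0.015,0,0],[0,0,0.015,0,0],[0,0,0.015,0,0],[0,0,0.015,0,0]]'; python3 -m pendant '[[0,0,0.01,0,0],[0,0,0.01,0,0],[0,0,0.01,0,0],[0,0,0.01,0,0],[0,0,0.01,0,0]]';python3 - <<'E'
from h import *
im=get("side"); a=im["pixels"][...,::-1][120:215,260:450]; cv2.imwrite("pics/s2.png",cv2.resize(a,None,fx=4,fy=4,interpolation=cv2.INTER_CUBIC))
E
```

```text
time: 3.75
tool_pos: [0.4633, -0.1741, 0.0424]
eef_rot: [-0.001, 0.991, -0.131, -0.002]
contact_force: [-1.6, 6.7, 1.3]
width: 0.0002
time: 4.25
tool_pos: [0.4607, -0.1801, 0.0414]
eef_rot: [-0.005, 0.991, -0.131, -0.002]
contact_force: [1.6, 17.2, -0.8]
width: 0.0003
```

View pics/s2.png

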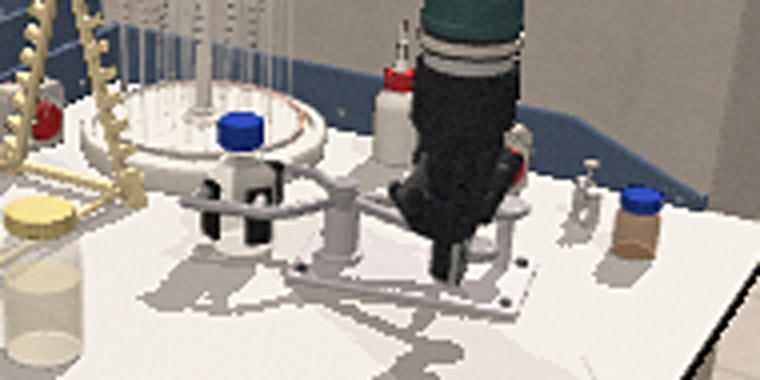

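```bash
python3 -m pendant '[[0,0,0.01,0,0],[0,0,0.01,0,0],[0,0,0.01,0,0],[0,0,0,0,0],[0,0,0,0,0]]'; python3 -m pendant '[[0,0,0.01,0,0],[0,0,0.005,0,0],[0,0,0.005,0,0],[0,0,0,0,0],[0,0,0,0,0]]'
```

```text
time: 4.8
tool_pos: [0.4593, -0.1877, 0.0419]
eef_rot: [-0.003, 0.991, -0.131, -0.002]
contact_force: [-1.1, 7.9, -0.0]
width: 0.0001
time: 5.3
tool_pos: [0.4583, -0.1897, 0.0412]
eef_rot: [-0.005, 0.991, -0.131, -0.002]
contact_force: [2.9, 14.2, -1.7]
width: -0.0002
```

```bash
python3 -m pendant '[[0,0,-0.02,0,0],[0,0,-0.03,0,0],[0,0,-0.05,0,0],[0,0,-0.1,0,0],[0,0,-0.1,0,0]]'; python3 -m pendant '[[0,0,0,-0.188,0],[0,0,0,-0.188,0],[0,0,0,-0.188,0],[0,0,0,-0.188,0],[0,0,0,-0.188,0]]'
python3 - <<'E'
from h import *
import pickle
im=get("wrist"); cv2.imwrite("pics/w3.png",im["pixels"][...,::-1]); pickle.dump(im,open("w3.pkl","wb"))
s=readout.sense(); print(s["tool_pos"],rot(s)[:,0])
E
```

```text
time: 5.8
tool_pos: [0.4752, -0.1372, 0.0435]
eef_rot: [0.001, 0.991, -0.132, 0.001]
contact_force: [-0.0, -0.7, 0.1]
width: 0.0001
time: 6.3
tool_pos: [0.4748, -0.1374, 0.2331]
eef_rot: [0.001, 0.991, -0.132, 0.001]
contact_force: [-0.1, -0.3, -0.0]
width: 0.0
[ 0.4776 -0.1385  0.2409] [ 0.9653 -0.2608  0.0147]
```

View pics/w3.png

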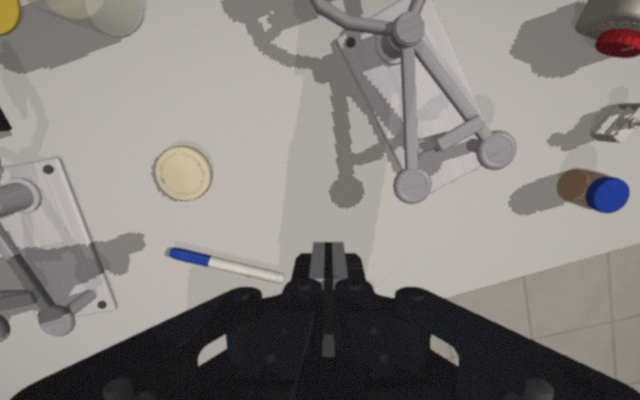

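```bash
python3 - <<'E'
from h import *
import pickle
im=pickle.load(open("w3.pkl","rb"))
f,m=[onz(im,*p,.066)[:2] for p in ((497,150),(412,185))]
print(f,m,solve(f,m))
# two more looks: chord via Hough circles in a fresh settled wrist image; bottle cap in scene
im=get("wrist"); g=cv2.cvtColor(im["pixels"],cv2.COLOR_RGB2GRAY)
s=readout.sense(); print(s["tool_pos"],rot(s)[:,0],s["time"])
c=cv2.HoughCircles(g,cv2.HOUGH_GRADIENT,1,20,param1=100,param2=18,minRadius=15,maxRadius=26)
print(c[0][:12])
sc=get("scene"); hsv=cv2.cvtColor(sc["pixels"],cv2.COLOR_RGB2HSV)
k=cv2.inRange(hsv,(110,120,60),(130,255,255)); n,l,st,ce=cv2.connectedComponentsWithStats(k)
for i in range(1,n):
    if st[i,4]>20: print(ce[i],st[i],onz(sc,*ce[i],.107))
E
```

```text
[ 0.4661 -0.293 ] [ 0.4545 -0.2122] (array([ 0.5856, -0.2345]), np.float64(0.24299870182514066), np.float64(0.1994374744404625))
[ 0.4777 -0.1385  0.2386] [ 0.9653 -0.2608  0.0142] 6.4
[[184.5 176.5  25.4]
 [408.5 189.5  18.3]
 [ 60.5 318.5  18.8]
 [489.5 152.5  21. ]
 [ 24.5 201.5  18.5]
 [393.5  50.5  19.9]
 [  4.5  19.5  25.4]
 [603.5 196.5  15.8]
 [346.5 194.5  15.5]
 [565.5 189.5  16.2]]
[165.6839  15.3355] [158  10  16  12 155] [ 1.7381 -0.726   0.107 ]
[132.2414  45.8621] [127  42  11   9  58] [ 1.6257 -0.4163  0.107 ]
[192.6774 114.2581] [188 111  10   8  62] [ 1.0754 -0.1343  0.107 ]
[176.7917 128.2778] [172 125  11   8  72] [ 1.0665 -0.0528  0.107 ]
[319.2429 133.3   ] [314 130  12   8  70] [ 0.6771 -0.2232  0.107 ]
[429.8983 143.    ] [425 140  11   8  59] [ 0.3766 -0.3238  0.107 ]
[230.7638 202.874 ] [224 198  15  12 127] [0.7305 0.1314 0.107 ]
[360.4255 248.2766] [354 244  14   9  47] [0.3951 0.1166 0.107 ]
```

```bash
python3 -m pendant '[[0,-0.079,-0.177,0,0],[0,-0.079,-0.177,0,0],[0,-0.079,-0.177,0,0],[0,-0.079,-0.177,0,0],[0,-0.079,-0.177,0,0]]'; python3 -m pendant '[[0,-0.079,-0.177,0,0],[0,-0.079,-0.177,0,0],[0,-0.079,-0.177,0,0],[0,-0.079,-0.177,0,0],[0,-0.079,-0.177,0,0]]'; python3 -m pendant '[[0,0,0,0,0],[0,0,0,0,0],[0,0,0,0,0],[0,0,0,0,0],[0,0,0,0,0]]'
python3 - <<'E'
from h import *
import pickle
im=get("wrist"); cv2.imwrite("pics/w4.png",im["pixels"][...,::-1]); pickle.dump(im,open("w4.pkl","wb"))
s=readout.sense(); print(s["tool_pos"],rot(s))
E
```

```text
time: 6.95
tool_pos: [0.4436, 0.0558, 0.2294]
eef_rot: [0.001, 0.991, -0.132, -0.001]
contact_force: [0.0, 0.1, -0.9]
width: 0.0004
time: 7.45
tool_pos: [0.4136, 0.2473, 0.2294]
eef_rot: [0.001, 0.991, -0.131, -0.001]
contact_force: [0.3, -0.6, -0.7]
width: 0.0
time: 7.95
tool_pos: [0.4147, 0.2453, 0.2312]
eef_rot: [0.0, 0.991, -0.132, 0.0]
contact_force: [-0.5, -0.3, -0.8]
width: -0.0002
[0.4146 0.2455 0.2313] [[ 0.9651 -0.2618  0.0002]
 [-0.2618 -0.9651 -0.0002]
 [ 0.0003  0.0001 -1.    ]]
```

View pics/w4.png

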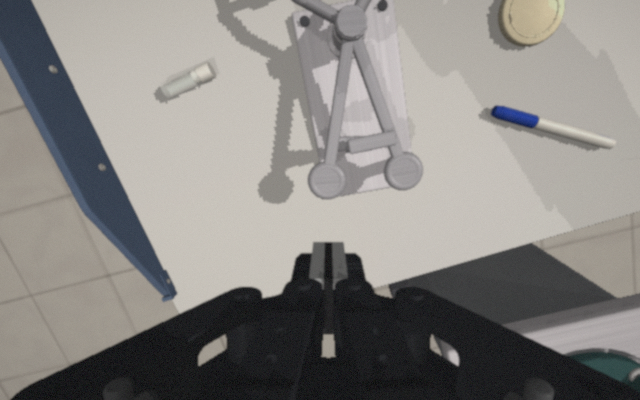

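Wrist view: empty clamp's movable pad at (327,180), fixed pad at (404,170), pivot at (351,22); clear of other things.

```bash
python3 - <<'E'
from h import *
import pickle
im=pickle.load(open("w4.pkl","rb"))
f,m,pv=[onz(im,*p,z)[:2] for p,z in (((404,170.5),.066),((327,180),.066),((351,22),.075))]
print(f,m,pv,np.linalg.norm(m-pv),solve(f,m)); s=readout.sense();T=rot(s); d=m-s["tool_pos"][:2]; print("delta tool mm",1000*d@T[:2,0],1000*d@T[:2,1])
E
```

```text
[0.4099 0.1757] [0.4198 0.2459] [0.5399 0.1934] 0.1310788165647222 (array([0.5418, 0.1929]), np.float64(-0.08261099040931966), np.float64(0.11511193975404538))
delta tool mm 4.882915477502906 -1.716131183194402
```

```bash
python3 -m pendant '[[0,0.02,-0.02,0.15,0],[0,0,0,0.2,0],[0,0,0,0.2,0],[0,0,0,0.16,0],[0,0,0,0.06,0]]'; python3 -m pendant '[[0,0,0,0.02,0],[0,0,0,0.02,0],[0,0,0,0.02,0],[0,0,0,0.02,0],[0,0,0,0.02,0]]';  python3 -m pendant '[[0,0,0,0,0],[0,0,0,0,0],[0,0,0,0,0],[0,0,0,0,0],[0,0,0,0,0]]'
```

```text
time: 8.5
tool_pos: [0.417, 0.2476, 0.0735]
eef_rot: [0.002, 0.991, -0.132, -0.003]
contact_force: [-1.1, -0.6, -0.1]
width: 0.0001
time: 9.0
tool_pos: [0.4206, 0.2508, 0.0605]
eef_rot: [-0.002, 0.991, -0.131, 0.002]
contact_force: [0.3, 2.5, 6.0]
width: 0.0001
time: 9.5
tool_pos: [0.419, 0.2491, 0.0572]
eef_rot: [0.0, 0.991, -0.131, -0.0]
contact_force: [-0.0, -0.4, -0.2]
width: 0.0002
```

```bash
python3 -m pendant '[[0,0,0,-0.05,0],[0,0,0,-0.2,0],[0,0,0,-0.2,0],[0,0,0,-0.2,0],[0,0,0,-0.2,0]]'; python3 -m pendant '[[0,0,0,0,0],[0,0,0,0,0],[0,0,0,0,0],[0,0,0,0,0],[0,0,0,0,0]]'
python3 - <<'E'
from h import *
import pickle
w=get("wrist"); pickle.dump(w,open("w5.pkl","wb")); s=get("scene")
a=w["pixels"][:,:,::-1][0:230,180:480]; b=s["pixels"][:,:,::-1][110:330,210:450]
cv2.imwrite("pics/f5.png",np.hstack([cv2.resize(a,(390,300)),cv2.resize(b,(400,300),interpolation=cv2.INTER_CUBIC)]))
E
```

```text
time: 10.0
tool_pos: [0.4189, 0.2491, 0.2295]
eef_rot: [-0.0, 0.991, -0.131, 0.0]
contact_force: [-0.2, -0.7, 0.3]
width: 0.0
time: 10.5
tool_pos: [0.4186, 0.2489, 0.2256]
eef_rot: [0.001, 0.991, -0.131, -0.001]
contact_force: [-1.1, 0.7, -0.5]
width: -0.0002
```

View pics/f5.png

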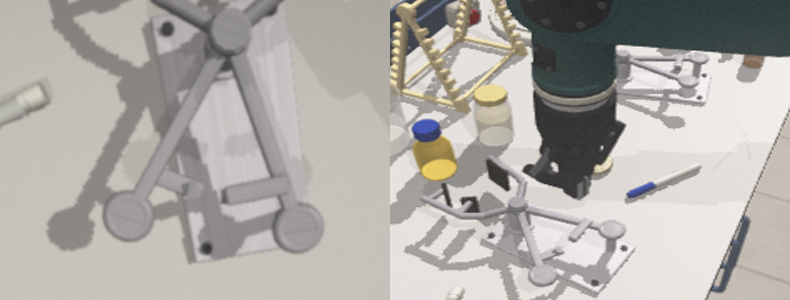

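```bash
python3 -m pendant '[[0,-0.1,0.1,-0.2,0],[0,-0.2,0.1,-0.2,0],[0,-0.2,0.1,-0.2,0],[0,-0.2,0.1,0,0],[0,0,0,0,0]]'; python3 - <<'E'
from h import *
import pickle
im=pickle.load(open("w5.pkl","rb"))
f,m=[onz(im,*p,.066)[:2] for p in ((410,174.8),(279.2,165.6))]; print("empty",solve(f,m))
s=get("scene")["pixels"][:,:,::-1][110:240,220:420]; b=get("side")["pixels"][:,:,::-1][130:225,250:410]
cv2.imwrite("pics/f6.png",np.hstack([cv2.resize(s,(400,260),interpolation=cv2.INTER_CUBIC),cv2.resize(b,(400,260),interpolation=cv2.INTER_CUBIC)]))
E
```

```text
time: 11.1
tool_pos: [0.2747, 0.2109, 0.3367]
eef_rot: [-0.002, 0.992, -0.13, 0.002]
contact_force: [1.1, -0.2, 0.4]
width: 0.0001
empty (array([0.5414, 0.1921]), np.float64(-0.08801565976736361), np.float64(0.492247838745353))
```

View pics/f6.png

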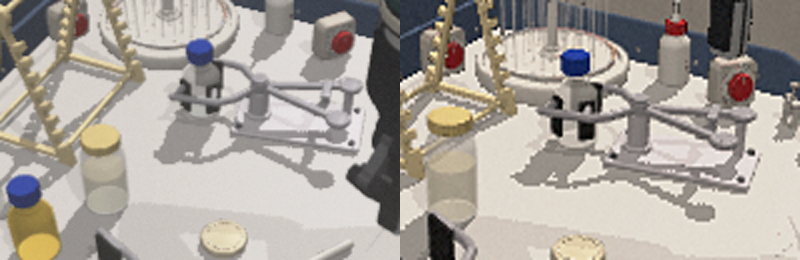

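```bash
python3 -m pendant '[[0,0,0,0,0],[0,0,0,0,0],[0,0,0,0,0],[0,0,0,0,0],[0,0,0,0,0]]'; python3 - <<'E'
from h import *
from cell import workorder
im=get("scene"); f,m=[onz(im,*p,.066)[:2] for p in ((395.5,152),(389.5,169))]; q=solve(f,m)[2]; print("bottle clamp q",q)
if q<.25: print(workorder.job_done())
E
```

```text
time: 11.7
tool_pos: [0.2781, 0.2114, 0.3336]
eef_rot: [0.0, 0.991, -0.131, -0.0]
contact_force: [-0.5, 0.3, -0.6]
width: -0.0003
bottle clamp q 0.2003143300911046
the job is handed in; nothing more can be done
None
```

I did both parts in the order asked and handed the job in at about 11.8 s of robot time.

- **Bottle clamp:** I pushed its movable pad level with the shut fingers until the ratchet caught. With the arm clear, the cameras put the opening at 0.20 both straight afterwards and just before hand-in. That is about 0.01 above the first catch at 0.19, which is within my measuring error, so I take it as held there. It is the loosest of the three catches.
- **Empty clamp:** I pressed its pad down about 9 mm. It started at about 0.11, slid out from under the fingers and sprang open; after I lifted off it measured 0.49, where 0.5 is wide open.
- **Last pictures:** The bottle is upright in the closed jaws, and the tall jar is standing and was not touched. The arm was clear, and the force reading was close to zero.
- **Disagreements:** One blue-cap reading put the bottle about 12 mm from its nominal grip point. I put that down to the rough colour mask and did not check it further. Pivot and pad positions from the different views differed by up to 9 mm, most of it in one far off-axis wrist view.

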